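# Shut the incense box on the altar shelf

## Robot

A 6-joint arm with a two-finger parallel gripper is mounted at the origin on the work surface. World frame = base frame: x ahead of the robot, y to its left, z up, the work surface at z = 0. Lengths are in m, angles in rad, forces in N, time in s.
With the tool pointing down it reaches from about 0.35 to 0.775 m from the base axis. Payload 7.3 kg.
Tool frame: the origin (TCP) lies at the very end of the fingers, on their centre line; the grasp point (between the pads) lies 19 mm behind it (robot.tcp_to_grasp is the distance from the TCP to the grasp point, in m); z points along the fingers, y is the direction in which the jaws open and shut (so a half turn about z gives the same grasp; the last joint's range is limited). The gripper opens to 92 mm and grips with 3 to 60 N. Pads are 19 mm wide; open, the fingers measure 130 mm over their backs; the gripper's body (75 mm by 190 mm) begins 47 mm behind the grasp point.
Start: joints at [1.123, 0.342, 1.524, -0, 1.275, -0.146], TCP at [0.156, 0.501, 0.227] pointing down, gripper open.
Joint ranges: [-2.53, 2.53], [-0.77, 2.02], [0.04, 2.7], [-1, 4.14], [0.28, 2.66], [-3.11, 3.11]. Speed limits (rad/s): [2.57, 2.57, 3.14, 3.14, 3.14, 3.14].

## Interface

Orientations are given as [roll, pitch, yaw] about the fixed x, y, z axes, in that order (R = Rz(yaw) Ry(pitch) Rx(roll)).
In Python, from cell import robot gives the robot as it stands.
- The arm moves only by the tool arm_command, never from a script. Its argument "motion" is a list that holds one entry, the list of rows, each a list of 7 numbers: the turn, a rotation vector about the tool's x, y, z in units of 90 degrees (1.0 is 90 degrees), then the shift along the tool's x, y, z in units of 30 cm (1.0 is 30 cm), then the opening, from -1 (shut) to 1 (fully open). In form: [[[wx, wy, wz, tx, ty, tz, grip], ...]]. A call has 1 to 8 rows; each row is the pose to reach, as a shift and turn from the pose commanded when the call began, along the tool's axes at that moment; what a row does not reach only later rows make up. A row lasts 1/10 s, in which the tool goes at most 50 mm and 8.59 degrees, less where a joint would pass 70% of its speed; a pose out of reach is approached as far as the arm can. A call with a number of a shift or a turn outside -1 to 1 is refused whole. A call with a gripper value outside its range is refused whole. The fingers move at their own pace and stop on an object; "grip_force" is the grip in N (left out, the last holds). Time passes only in rows, so rows that repeat a pose let the fingers close. It gives the time, the measured TCP pose, the force and the opening at its end, in the units of the state.
- robot.observe(): the state, without advancing time (a new reading comes with each control period).
- robot.read_camera(name): name is "side" or "top"; returns a dict with "image" (384x512x3 uint8, red, green, blue), "z_map" (384x512 float32, m along the optical axis (not along the pixel's ray), 0 where there is no reading), "fov_y" (degrees; the focal length in pixels is half the picture's height over the tangent of half this angle, whatever the lens; pixels are square), "cx", "cy" (the principal point, pixels), "cam_to_world" (4x4, takes a point from camera to world coordinates). Camera axes: x right, y down, z forward; pixel columns grow to the right and rows downward; lengths in m; the calibration is good to about 2 mm. A picture is of the moment at which its call begins.
- robot.hand_in(): hands the job in, once; it reports no verdict.
The state is a dict: "time": time; "qpos": joint angles; "qvel": joint speeds; "joint_efforts": joint torques, N m; "tool_pos": TCP position; "tool_rot": TCP orientation; "contact_force": force on the tool from outside, world axes, zero at the start; "torque": the same for the moment, N m; "opening": finger opening in m.
Only numpy, scipy, OpenCV 4.12 (cv2) and the standard library are available. Lean on these libraries where they do the work, as an engineer would, in place of code of your own. Each camera call takes 0.05 s, during which the arm holds its last target.

## Task

Shut the long incense box: push its lid, which stands leaning back, over past upright and let it fall closed under its own weight, without riding it down or pressing it shut. Leave the small square box open, and do not disturb the glass bowl or the white ceramic incense holder.

Things in the scene. Friction and masses are not known exactly. Their poses are not given: they have to be found in the camera images.
- long_hinge (a point): Long wooden incense box (sticks inside), fixed on the shelf: 110 mm deep (x), 200 long (y), 60 high, yaw within 0.6 rad. The point is the middle of its hinge line, on its rear top edge, 130 mm above the work surface; the shelf's top is at 70 mm. Box axes: z up, y along the hinge, x from the front towards the hinge and the free space behind it (box from x = -110 mm to 0).
- long_lid (a joint): Lid angle, rad: 0 shut, pi/2 upright, 1.92 leaning back on its stop, as at the start. Board 110 mm hinge to free edge, 200 long, 8 thick, about 0.15 kg. Open, its outer face looks to +x of long_hinge and its edge stands 103 mm above and 46 mm behind the hinge line. Damped hinge, no spring: behind upright it falls back to the stop, past upright it swings shut in 1 to 2 s.
- square_hinge (a point): The same point, with the same axes, on the small square wooden box (tea-light candles inside), also fixed on the shelf: 110 mm by 110 mm, 60 mm high. The two boxes and the bowl stand in a row about 260 mm apart, in any order. It is to stay open.
- square_lid (a joint): Lid angle of the square box (lid 110 by 110 by 8 mm), rad, with the same meaning: 0 shut, 1.92 leaning back on its stop, where it starts and stays.
- bowl: Clear glass bowl with a thin brass rim, 100 mm across and 45 mm high, loose on the shelf in the row with the boxes. Origin at the centre of its underside, z up.
- holder: White ceramic incense holder, a squat round pot 72 mm across and 46 mm high, loose on the shelf behind the row. Origin at the centre of its underside, z up. At the shelf's ends, 480 mm to the left and right of the robot's x axis, stand a lamp and a gold lotus-bud ornament, up to 240 mm above the work surface.

How it is judged:
By the outcome, as a careful person would: the job done as asked, in the order asked, and still so for the second after the job is handed in, with the robot touching nothing.
It also fails if it takes over 29 s, if anything falls off the work surface, if the arm or the gripper's body presses on something with over 40 N, if the wrist force passes 120 N, or if a joint passes its speed limit or range.

## Working session

There is one attempt and no reset: what is moved stays moved. The work goes in short steps, Python scripts to look and compute and a tool call to move; the robot and the scene stay as the last step left them, time stands still between calls to the robot, and variables do not carry over. Pictures are saved under pics/ and viewed, and the job is handed in when it is done.

Besides the shell and the picture viewer there is one more tool, called after "Call:" as name(argument=value, ...) on one line, values as JSON. arm_command: Moves the arm, as the interface text tells. Its arguments: {"type":"object","properties":{"motion":{"type":"array"},"grip_force":{"type":"number"}},"required":["motion"]}

```bash
mkdir -p pics; ls
python3 - <<'E'
from cell import robot
import cv2, numpy as np
for n in ["side","top"]:
    c=robot.read_camera(n); cv2.imwrite(f"pics/{n}0.png",c["image"][:,:,::-1]); np.savez(f"{n}0.npz",**c)
    print(n,c["fov_y"],c["cx"],c["cy"],np.round(c["cam_to_world"],3).tolist())
print(robot.observe())
E
```

```text
pics
side 52.84619222759949 256.9816186497367 188.1992135398367 [[-0.795, -0.438, 0.421, 0.183], [-0.607, 0.582, -0.542, 0.532], [-0.007, -0.686, -0.728, 0.85], [0.0, 0.0, 0.0, 1.0]]
top 46.24222337614023 258.88998717592017 186.18600104349812 [[0.015, -0.994, 0.107, 0.47], [-1.0, -0.015, -0.003, -0.008], [0.004, -0.107, -0.994, 1.071], [0.0, 0.0, 0.0, 1.0]]
{'time': 0.1, 'qpos': array([ 1.12295917e+00,  3.42622054e-01,  1.52490410e+00, -6.81421886e-06,
        1.27538423e+00, -1.45995892e-01]), 'qvel': array([ 0.00136093, -0.0020418 , -0.00228385,  0.00160589,  0.00162735,
        0.00143726]), 'joint_efforts': array([ 2.65386749e-03, -4.31999409e+01, -2.44699985e+01,  7.20957876e-02,
        5.25317097e-02, -6.72427882e-05]), 'tool_pos': array([0.15589652, 0.50095222, 0.22613661]), 'tool_rot': array([-3.14028799e+00, -1.85253442e-04,  2.83975325e+00]), 'contact_force': array([-0.39785411, -0.09490439, -0.28102149]), 'torque': array([-0.00756747, -0.06559462,  0.0499418 ]), 'opening': 0.09233633276142622}
```

View pics/side0.png

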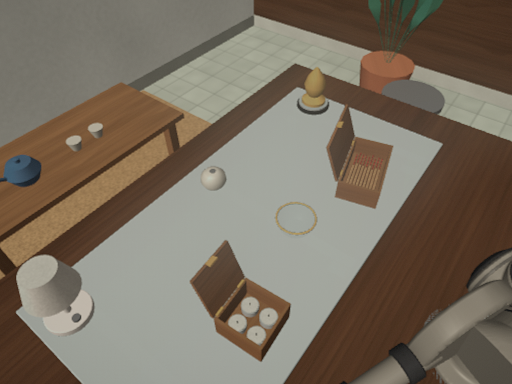

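View pics/top0.png

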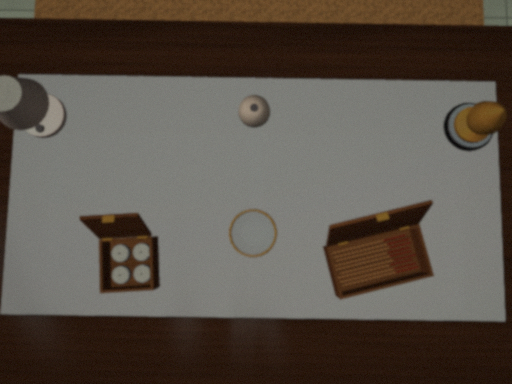

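The top view shows the long box at about (380,258) with its lid edge running (327,240)–(432,203). The bowl is at (253,232), the holder at (254,111), the square box at (128,262), the lotus at (470,125) and the lamp at (35,108).

```bash
cat > h.py <<'E'
import numpy as np
def cloud(c):
    z=np.array(c["z_map"]);H,W=z.shape;f=H/2/np.tan(np.radians(float(c["fov_y"]))/2)
    u,v=np.meshgrid(np.arange(W),np.arange(H))
    P=np.stack([(u-c["cx"])/f*z,(v-c["cy"])/f*z,z],-1)
    T=np.array(c["cam_to_world"]);P=P@T[:3,:3].T+T[:3,3];P[z==0]=np.nan
    return P
E
python3 - <<'E'
import numpy as np,cv2
from h import cloud
t=cloud(np.load("top0.npz"));s=cloud(np.load("side0.npz"))
for n,u,v in [("bowlrimL",230,232),("rimR",276,232),("holder",254,111),("shelf",300,180),("lotus",485,115),("lid mid edge",382,216),("stick",380,262),("lidL",330,238),("lidR",428,206),("boxFL",341,294),("boxFR",429,273)]:
    print(n,np.round(t[v,u],3))
for P,n in ((t,"top"),(s,"side")):
    Q=P.reshape(-1,3);Q=Q[np.isfinite(Q).all(1)]
    Q=Q[(Q[:,0]>.3)&(Q[:,0]<.62)&(Q[:,1]<-.12)&(Q[:,1]>-.42)]
    print(n,len(Q),Q[:,2].max())
    B=Q[(Q[:,2]>.123)&(Q[:,2]<.137)]
    L=Q[(Q[:,2]>.16)]
    print(' rim bbox',cv2.minAreaRect(B[:,:2].astype(np.float32)), cv2.boxPoints(cv2.minAreaRect(B[:,:2].astype(np.float32))).round(3).tolist())
    m=L.mean(0);U,S,V=np.linalg.svd(L-m,full_matrices=False);print(' lid',m,V.round(3).tolist(),S)
    d=(L-m)@V.T;print(' extents',np.percentile(d,[1,99],axis=0).round(3).tolist())
    E=Q[Q[:,2]>.222];print(' top edge',len(E),E.mean(0),cv2.minAreaRect(E[:,:2].astype(np.float32)))
E
```

```text
bowlrimL [0.475 0.049 0.114]
rimR [ 0.476 -0.048  0.114]
holder [0.736 0.003 0.12 ]
shelf [ 0.593 -0.102  0.072]
lotus [ 0.715 -0.461  0.193]
lid mid edge [ 0.508 -0.239  0.236]
stick [ 0.415 -0.274  0.088]
lidL [ 0.466 -0.151  0.182]
lidR [ 0.529 -0.329  0.225]
boxFL [ 0.352 -0.182  0.132]
boxFR [ 0.396 -0.366  0.126]
top 19704 0.23896777166527838
 rim bbox ((0.42069658637046814, -0.2618754506111145), (0.11397673189640045, 0.20148316025733948), 14.420230865478516) [[0.3400000035762787, -0.17800000309944153], [0.39100000262260437, -0.37400001287460327], [0.5009999871253967, -0.3449999988079071], [0.45100000500679016, -0.15000000596046448]]
 lid [ 0.49960247 -0.23873531  0.20707571] [[-0.253, 0.967, -0.007], [0.354, 0.099, 0.93], [-0.9, -0.233, 0.367]] [2.3576109  1.03656269 0.08970696]
 extents [[-0.099, -0.048, -0.006], [0.097, 0.03, 0.009]]
 top edge 654 [ 0.50930025 -0.23731299  0.23097496] ((0.5073705315589905, -0.23870763182640076), (0.01614953950047493, 0.19904467463493347), 14.577892303466797)
side 8467 0.23791511339120175
 rim bbox ((0.42350339889526367, -0.25705912709236145), (0.11811896413564682, 0.20409464836120605), 14.457353591918945) [[0.3409999907016754, -0.17299999296665192], [0.3919999897480011, -0.3709999918937683], [0.5059999823570251, -0.3409999907016754], [0.45500001311302185, -0.14300000667572021]]
 lid [ 0.49563035 -0.22417737  0.20215984] [[-0.252, 0.968, -0.012], [0.341, 0.1, 0.935], [-0.906, -0.232, 0.355]] [1.77773502 0.73250987 0.05795293]
 extents [[-0.11, -0.045, -0.006], [0.087, 0.035, 0.007]]
 top edge 243 [ 0.50667503 -0.22301294  0.23038587] ((0.5076177716255188, -0.2328595072031021), (0.016083598136901855, 0.1987432837486267), 14.607739448547363)
```

Call:
arm_command(motion=[[[0,0,-0.35,0,0,-0.23,-1],[0,0,-0.35,0,0,-0.23,-1],[0,0,-0.35,0,0,-0.23,-1],[0,0,-0.35,0,0,-0.23,-1],[0,0,-0.35,0,0,-0.23,-1]]], grip_force=20)

```text
time: 0.6
tool_pos: [0.1559, 0.5011, 0.2955]
tool_rot: [-3.141, -0.0, -2.893]
contact_force: [0.7, 0.1, 0.2]
opening: 0.0562
```

Call:
arm_command(motion=[[[0,0,0,-0.05,-0.16,0,-1],[0,0,0,-0.09,-0.32,0,-1],[0,0,0,-0.13,-0.48,0,-1],[0,0,0,-0.17,-0.64,0,-1],[0,0,0,-0.2,-0.8,0,-1],[0,0,0,-0.23,-0.89,0,-1],[0,0,0,-0.23,-0.89,0,-1],[0,0,0,-0.23,-0.89,0,-1]]])

```text
time: 1.4
tool_pos: [0.2886, 0.2592, 0.2956]
tool_rot: [3.141, -0.0, -2.898]
contact_force: [-0.1, -0.2, 0.6]
opening: 0.0003
```

Call:
arm_command(motion=[[[0,0,0,-0.05,-0.16,0,-1],[0,0,0,-0.09,-0.32,0,-1],[0,0,0,-0.13,-0.48,0,-1],[0,0,0,-0.17,-0.64,0,-1],[0,0,0,-0.2,-0.8,0,-1],[0,0,0,-0.23,-0.89,0,-1],[0,0,0,-0.23,-0.89,0,-1],[0,0,0,-0.23,-0.89,0,-1]]])

```text
time: 2.2
tool_pos: [0.4208, 0.0185, 0.2952]
tool_rot: [3.14, -0.001, -2.894]
contact_force: [0.2, 0.5, 0.5]
opening: 0.0006
```

Call:
arm_command(motion=[[[0,0,0,-0.05,-0.16,0,-1],[0,0,0,-0.09,-0.32,0,-1],[0,0,0,-0.13,-0.48,0,-1],[0,0,0,-0.17,-0.64,0,-1],[0,0,0,-0.2,-0.8,0,-1],[0,0,0,-0.24,-0.89,0,-1],[0,0,0,-0.24,-0.89,0,-1],[0,0,0,-0.24,-0.89,0,-1]]])

```text
time: 3.0
tool_pos: [0.5565, -0.2216, 0.2951]
tool_rot: [3.14, -0.001, -2.892]
contact_force: [-0.7, 0.9, 0.0]
opening: 0.0003
```

Run:
```python
from cell import robot
import cv2
from h import cloud
c=robot.read_camera("side"); cv2.imwrite("pics/side1.png",c["image"][:,:,::-1])
import numpy as np
o=robot.observe();print(o['tool_pos'],o['tool_rot'],o['qpos'])
p=o['tool_pos'][:2]-np.array([.472,-.248]);a=.255
print("box x,y",p@[np.cos(a),np.sin(a)],p@[-np.sin(a),np.cos(a)])
```

```text
[ 0.556275   -0.22124643  0.29557373] [ 3.14034651e+00 -3.86816916e-04 -2.89156108e+00] [-5.06857363e-01  4.44045752e-01  1.17924792e+00  6.41150222e-04
  1.51943588e+00 -2.32771830e+00]
box x,y 0.0882982857135054 0.004630464595638954
```

View pics/side1.png

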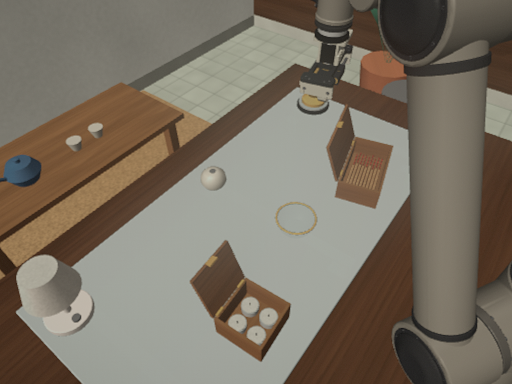

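The side view shows the gripper hovering around (325,85), behind the long lid at (342,140), and nothing has been disturbed. Next: descend behind the lid, then push slowly.

Call:
arm_command(motion=[[[0,0,0,0,0,0.1,-1],[0,0,0,0,0,0.2,-1],[0,0,0,0,0,0.3,-1],[0,0,0,0,0,0.3,-1]]])

```text
time: 3.45
tool_pos: [0.5541, -0.2204, 0.2025]
tool_rot: [3.136, -0.005, -2.892]
contact_force: [0.0, 0.1, -0.3]
opening: 0.0006
```

Call:
arm_command(motion=[[[0,0,0,0.03,0,0,-1],[0,0,0,0.06,0,0,-1],[0,0,0,0.09,0,0,-1],[0,0,0,0.12,0,0,-1],[0,0,0,0.15,0,0,-1],[0,0,0,0.18,0,0,-1],[0,0,0,0.2,0,0,-1],[0,0,0,0.2,0,0,-1]]])

```text
time: 4.25
tool_pos: [0.4972, -0.2387, 0.2057]
tool_rot: [3.141, -0.0, -2.894]
contact_force: [0.5, -0.6, 0.4]
opening: 0.0004
```

```bash
cat > st.py <<'E'
from cell import robot
import cv2,sys
from h import cloud
import numpy as np
n=sys.argv[1]
c=robot.read_camera("side"); cv2.imwrite(f"pics/{n}.png",cv2.resize(c["image"][30:240,230:470,::-1],None,fx=2.5,fy=2.5))
o=robot.observe();print(o['time'],o['tool_pos'],o['contact_force'])
p=o['tool_pos'][:2]-np.array([.472,-.248]);a=.255
R=np.array([[np.cos(a),np.sin(a)],[-np.sin(a),np.cos(a)]])
print("box xy",R@p)
P=cloud(c).reshape(-1,3);P=P[np.isfinite(P).all(1)];q=(P[:,:2]-[.472,-.248])@R.T
# lid slices away from the finger (y<-.04 or >.05)
for k in np.arange(.14,.25,.015):
    m=(abs(P[:,2]-k)<.005)&(abs(q[:,1])<.1)&(abs(q[:,1]-.005)>.045)&(abs(q[:,0])<.12)
    if m.sum(): print(round(k,3),m.sum(),np.percentile(q[m,0],[5,50,95]).round(3))
E
python3 st.py push1
```

```text
4.3 [ 0.49769798 -0.23856256  0.20570914] [ 0.06182735  0.0489918  -0.4769204 ]
box xy [0.02724754 0.00265007]
0.14 20 [0.002 0.003 0.003]
0.155 18 [0.003 0.004 0.005]
0.17 18 [0.004 0.005 0.006]
0.185 15 [0.005 0.006 0.006]
0.2 11 [0.006 0.006 0.007]
0.215 10 [0.007 0.008 0.008]
0.23 13 [0.008 0.008 0.009]
0.245 12 [0.01  0.013 0.016]
```

View pics/push1.png

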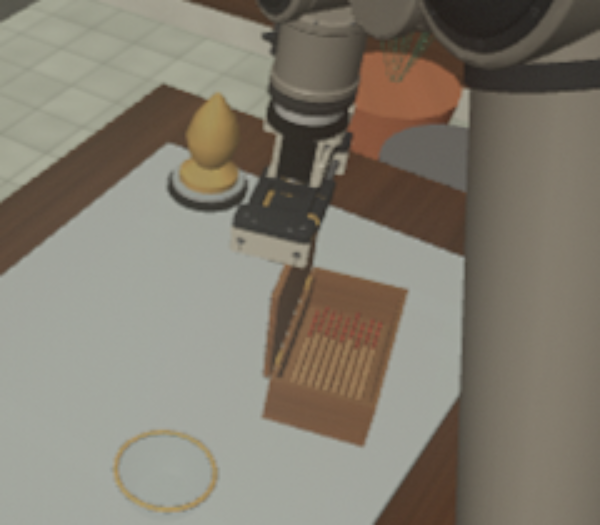

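The crop shows the lid at about (285,320), almost upright, with the fingers behind it. The slope fit gives about 0.07 rad still behind upright. I'll push 24 mm further, which should bring it about 0.24 rad past upright, then pull back in the same call.

Call:
arm_command(motion=[[[0,0,0,0.03,0,0,-1],[0,0,0,0.06,0,0,-1],[0,0,0,0.08,0,0,-1],[0,0,0,0.08,0,0,-1],[0,0,0,0,0,0,-1],[0,0,0,-0.12,0,0,-1],[0,0,0,-0.22,0,0,-1],[0,0,0,-0.22,0,0,-1]]])

```text
time: 5.1
tool_pos: [0.5647, -0.2211, 0.2051]
tool_rot: [3.142, 0.001, -2.891]
contact_force: [-0.8, 0.3, 0.4]
opening: 0.0007
```

```bash
python3 st.py push2
```

```text
5.15 [ 0.56295868 -0.22148879  0.20498551] [-0.19011603 -0.35645099  0.21517145]
box xy [0.09470471 0.00271001]
0.14 161 [-0.014 -0.005  0.003]
0.155 240 [-0.051 -0.038 -0.026]
0.17 268 [-0.091 -0.076 -0.064]
```

View pics/push2.png

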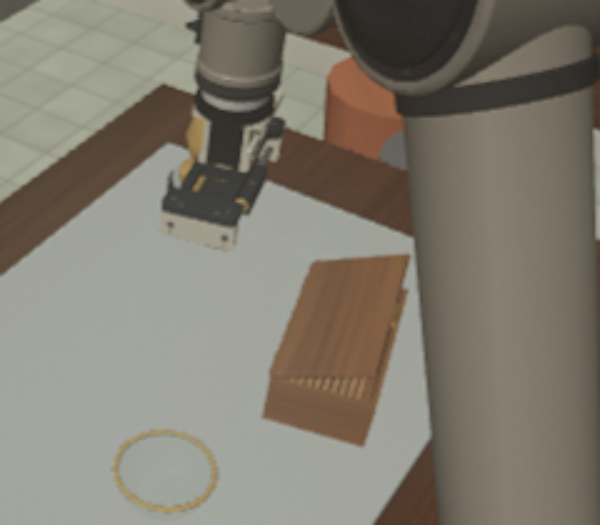

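The lid is falling freely: it is at (345,320), about 0.4 rad from shut, with the gripper well behind it. I'll raise the gripper and wait.

Call:
arm_command(motion=[[[0,0,0,0,0,-0.1,-1],[0,0,0,0,0,-0.2,-1],[0,0,0,0,0,-0.3,-1],[0,0,0,0,0,-0.3,-1],[0,0,0,0,0,-0.3,-1],[0,0,0,0,0,-0.3,-1],[0,0,0,0,0,-0.3,-1],[0,0,0,0,0,-0.3,-1]]])

```text
time: 5.95
tool_pos: [0.5616, -0.2221, 0.2947]
tool_rot: [3.14, -0.001, -2.894]
contact_force: [-0.2, -0.5, 0.9]
opening: 0.0005
```

Call:
arm_command(motion=[[[0,0,0,0,0,0,-1],[0,0,0,0,0,0,-1],[0,0,0,0,0,0,-1],[0,0,0,0,0,0,-1],[0,0,0,0,0,0,-1],[0,0,0,0,0,0,-1],[0,0,0,0,0,0,-1],[0,0,0,0,0,0,-1]]])

```text
time: 6.75
tool_pos: [0.562, -0.2222, 0.2957]
tool_rot: [3.142, 0.0, -2.894]
contact_force: [0.6, -0.2, -0.5]
opening: 0.0003
```

```bash
python3 st.py end
python3 - <<'E'
from cell import robot
import cv2,numpy as np
from h import cloud
c=robot.read_camera("side");cv2.imwrite("pics/endside.png",c["image"][:,:,::-1])
P=cloud(c);Q=P.reshape(-1,3);Q=Q[np.isfinite(Q).all(1)]
a=.255;R=np.array([[np.cos(a),np.sin(a)],[-np.sin(a),np.cos(a)]]);q=(Q[:,:2]-[.472,-.248])@R.T
for x in (-.1,-.08,-.05,-.02):
    m=(abs(q[:,0]-x)<.006)&(abs(q[:,1])<.08)&(Q[:,2]<.2); print(x,m.sum(),np.median(Q[m,2]).round(4))
o=np.load("side0.npz");P0=cloud(o)
for n,(u0,u1,v0,v1) in dict(bowl=(270,322,198,240),holder=(198,230,162,194),square=(190,295,240,358)).items():
    d=np.abs(P[v0:v1,u0:u1]-P0[v0:v1,u0:u1]).max(-1); di=np.abs(c["image"][v0:v1,u0:u1].astype(int)-o["image"][v0:v1,u0:u1]).max(-1)
    print(n,np.nanpercentile(d,[50,99]),np.percentile(di,[50,99]))
E
```

```text
6.8 [ 0.56203211 -0.22218077  0.29571212] [-0.07327646 -0.01044723  0.18027834]
box xy [0.09363355 0.00227413]
0.14 1056 [-0.103 -0.055 -0.004]
-0.1 186 0.1379
-0.08 181 0.1378
-0.05 178 0.1379
-0.02 178 0.1381
bowl [0.00132142 0.00507334] [2. 3.]
holder [0.00131825 0.00509756] [2. 3.]
square [0.00123657 0.0047498 ] [2. 3.]
```

View pics/endside.png

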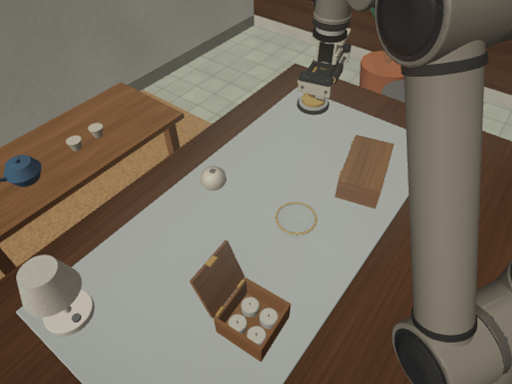

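The long box at (366,168) is shut, with its lid flat at 138 mm. The square box at (253,318) is still open, and the bowl and holder haven't moved.

```bash
python3 -c "
from cell import robot
print(robot.hand_in())"
```

```text
the job is handed in; nothing more can be done
None
```

The long incense box is shut and the job is handed in. I pushed its lid from behind with closed fingers, to an estimated 0.24 rad past upright. I then pulled the gripper back straight away, and the lid fell closed on its own. A picture taken mid-fall shows the fingers well clear of it.

- **Long lid:** it lies flat, at 138 mm across its whole depth (the 130 mm box top plus the 8 mm lid).
- **Other objects:** the square box is still open. It, the bowl and the holder look the same as at the start, to within image noise.
- **Forces and time:** force readings at the end of each move stayed around 1 N or less. The last check was at 6.8 s of the 29 s limit, with the gripper raised and touching nothing.

No check failed or disagreed.

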